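# Unstack the sanding kit onto its marked boards

### The arm

A 6-joint arm with a two-finger parallel gripper is mounted at the origin on the work surface; the furniture and walls round the work are solid. World frame = base frame: x ahead of the robot, y to its left, z up, the work surface at z = 0. Lengths are in mm, angles in rad, forces in N, time in s.
With the tool pointing down it reaches from about 375 to 825 mm from the base axis. Payload 5.5 kg.
Tool frame: the origin (TCP) lies between the finger pads; the fingertips stand 22 mm ahead of it and the grasp point (between the pads) lies 3 mm ahead of it; y points along the fingers, x is the direction in which the jaws open and shut, and the axes are right-handed (so a half turn about y gives the same grasp; the last joint's range is limited). The gripper opens to 85 mm and grips with 20 to 120 N. Pads are 22 mm wide; open, the fingers measure 114 mm over their backs; the gripper's body (76 mm by 85 mm) begins 54 mm behind the grasp point. The pads swing forward as they close: fully open they stand 13 mm farther back than shut.
Start: joints at [1.221, 0.314, -0.047, 1.21, 0, 1.571], TCP at [205.622, 563.662, 253.299] pointing down, gripper open.
Joint ranges: [-2.67, 2.67], [-0.69, 1.73], [-1.03, 1.25], [-2.08, 2.16], [-1.42, 1.45], [-3.14, 3.14]. Speed limits (rad/s): [2.39, 2.39, 3.01, 3.14, 3.14, 3.14].

### API

Orientations are given as a rotation vector (axis times angle).
In Python, from station import bot gives the robot as it stands. The module is installed in compiled form; this text tells all that it offers.
- The arm moves only by the tool send_rows, never from a script. Its argument "increments" is one flat list of numbers, 5 for each row, row after row: the shift along the world's x, y, z in cm, then the turn about the world's z in degrees, then the opening, from 0 (shut) to 1 (fully open). A call has exactly 8 rows; each row is the pose to reach, as a shift and turn from the pose measured when the call began; what a row does not reach only later rows make up. A row lasts 1/10 s, in which the tool goes at most 50 mm and 8.59 degrees, less where a joint would pass 70% of its speed; a pose out of reach is approached as far as the arm can. A call with a gripper value outside its range is refused whole. The fingers move at their own pace and stop on an object; "force" is the grip in N (left out, the last holds). Time passes only in rows, so rows that repeat a pose let the fingers close, or fill a call up. It gives the time, the measured TCP pose, the force and the opening at its end, in the units of the state.
- bot.observe(): the state, without advancing time (a new reading comes with each control period).
- bot.get_image(name): name is "scene" or "top" or "wrist"; returns a dict with "frame" (400x640x3 uint8, red, green, blue), "z_map" (400x640 float32, mm along the optical axis (not along the pixel's ray), 0 where there is no reading), "mtx" (3x3 intrinsics, pixels), "R" (3x3) and "t" (3): a world point X has camera coordinates R X + t; the wrist camera has in their place "mount" (4x4, takes a point from camera to tool coordinates, whose origin is the TCP and whose axes are the tool frame's). Camera axes: x right, y down, z forward; pixel columns grow to the right and rows downward; lengths in mm; the calibration is good to about 2 mm. A picture is of the moment at which its call begins: read the wrist's pose just before it.
- bot.job_done(): hands the job in, once; it reports no verdict.
Trained networks look in the newest picture that a camera, given by its name, has taken for a name from the list of things; names that differ only in an ending like _2 or _b are one class to them, and where a whole thing is asked for, a point or a joint stands for the part that bears it (a point fixed in the world has none). Each returns a list of dicts, best first, with "conf" (0 to 1); they miss things now and then, are a little off and sometimes report something else, mostly with a low value. They report only what shows in the picture. A call takes as long as a camera call.
- bot.silhouettes(camera, query): "region" (400x640 bool, what is visible of it) and "pixel" ([column, row] in pixels, amid what is visible of it).
- bot.tip_of(camera, query): "pixel" ([column, row] in pixels: a listed point, or the origin of a listed thing).
The state is a dict: "time": time; "joints": joint angles; "joint_vel": joint speeds; "effort": joint torques, N m; "tool_pos": TCP position; "orientation": TCP orientation; "force": force on the tool from outside, world axes, zero at the start; "ft_torque": the same for the moment, N m; "grip_width": finger opening in mm.
Only numpy, scipy, OpenCV 4.12 (cv2) and the standard library are available. Lean on these libraries where they do the work, as an engineer would, in place of code of your own. Each camera call takes 0.05 s, during which the arm holds its last target.

### The job

The gourd-sanding kit has been piled up on the desk. Take the pile apart from the top down: pink eraser, blue hand sander, cork block, then black sanding block, setting each one on the board that bears its painted silhouette before you take the next, right way up as it lay, centred on the silhouette and lined up with it (either way round). Do not tip any of them over, and leave the red paint bottle and the pear-shaped gourd where they stand.

Things in the scene. Friction and masses are not known exactly. Their poses are not given: they have to be found in the camera images.
- pink_eraser: pink rubber eraser, at the start on top of the pile, lying on the blue hand sander (underside 62 mm above the desk); 20 x 44 x 12 mm (x, y, z). Origin: centre of its underside; y runs along its long side, z up. Loose, light, grip it across its 20 mm width
- blue_block: small blue hand sander, a plain block with a grey sole, at the start third from the bottom, on the cork block (underside 44 mm above the desk); 34 x 58 x 18 mm (x, y, z). Origin: centre of its underside; y runs along its long side, z up. Loose, light, grip it across its 34 mm width
- cork_block: brown cork block, at the start on the black sanding block (underside 24 mm above the desk); 48 x 78 x 20 mm (x, y, z). Origin: centre of its underside; y runs along its long side, z up. Loose, light, grip it across its 48 mm width
- black_block: black foam sanding block (rigid here), at the start at the bottom of the pile, on the desk; 64 x 98 x 24 mm (x, y, z). Origin: centre of its underside; y runs along its long side, z up. Loose, light, grip it across its 64 mm width
- board_pink: fixed flat plywood board, 38 x 62 mm, 6 mm thick, pale, with a pink painted silhouette of the eraser (20 x 44 mm) centred on it; no rim. Origin: centre of its underside, on the desk; its top is 6 mm above. y runs along its long side, z up
- board_blue: fixed flat plywood board, 52 x 76 mm, 6 mm thick, pale, with a blue painted silhouette of the hand sander (34 x 58 mm) centred on it; no rim. Origin: centre of its underside, on the desk; its top is 6 mm above. y runs along its long side, z up
- board_cork: fixed flat plywood board, 66 x 96 mm, 6 mm thick, pale, with a cork-brown painted silhouette of the cork block (48 x 78 mm) centred on it; no rim. Origin: centre of its underside, on the desk; its top is 6 mm above. y runs along its long side, z up
- board_black: fixed flat plywood board, 82 x 116 mm, 6 mm thick, pale, with a black painted silhouette of the sanding block (64 x 98 mm) centred on it; no rim. Origin: centre of its underside, on the desk; its top is 6 mm above. y runs along its long side, z up
- red_bottle: red paint bottle with a black cap, standing on the desk to the right of the work, as the robot sees it; 38 mm diameter, 105 mm tall; origin: centre of its underside. Leave alone
- pear_gourd: small tan pear-shaped gourd standing on the desk behind the work; 52 mm diameter, 75 mm tall; origin: centre of its underside. Leave alone

How it is judged:
By the outcome, as a careful person would: the job done as asked, in the order asked, and still so for the second after the job is handed in, with the robot touching nothing.
It also fails if it takes over 112 s, if anything falls off the work surface, if the arm or the gripper's body presses on something with over 40 N, if the wrist force passes 120 N, or if a joint passes its speed limit or range.

## Working session

There is one attempt and no reset: what is moved stays moved. The work goes in short steps, Python scripts to look and compute and a tool call to move; the robot and the scene stay as the last step left them, time stands still between calls to the robot, and variables do not carry over. Pictures are saved under pics/ and viewed, and the job is handed in when it is done.

Besides the shell and the picture viewer there is one more tool, called as a command line: name --argument value ..., lists and objects as JSON in quotes. send_rows: Moves the arm, as the interface text tells. Its arguments: {"type":"object","properties":{"increments":{"type":"array","items":{"type":"number"}},"force":{"type":"number"}},"required":["increments"]}

```bash
mkdir -p pics; cat > h.py <<'E'
from station import bot
import numpy as np, cv2
def cap(cam,fn=None):
    im=bot.get_image(cam)
    if fn: cv2.imwrite('pics/'+fn,cv2.cvtColor(im['frame'],cv2.COLOR_RGB2BGR))
    return im
def back(im,px,z=None,d=None):
    # px Nx2 -> world; at plane height z or depth d
    px=np.atleast_2d(np.asarray(px,float)); K=im['mtx']
    r=np.c_[px,np.ones(len(px))]@np.linalg.inv(K).T
    R=np.array(im['R']);t=np.array(im['t']).ravel()
    C=-R.T@t; w=r@R
    if d is not None: return C+w*np.asarray(d)[:,None]
    s=(z-C[2])/w[:,2]; return C+w*s[:,None]
def cloud(im):
    v,u=np.mgrid[0:400,0:640]; d=im['z_map'].ravel()
    P=back(im,np.c_[u.ravel(),v.ravel()],d=d).reshape(400,640,3)
    P[im['z_map']<=0]=np.nan
    return P
def rect(P):
    r=cv2.minAreaRect(P[:,:2].astype(np.float32)); b=cv2.boxPoints(r)
    e=[b[1]-b[0],b[2]-b[1]]; l=[np.linalg.norm(x) for x in e]; i=int(np.argmax(l))
    a=np.degrees(np.arctan2(e[i][1],e[i][0]))%180
    return np.round(r[0],1),np.round(sorted(l),1),round(a,1)
E
python3 - <<'E'
from h import *
s=bot.observe();print({k:np.round(v,3) for k,v in s.items()})
for c in('scene','top'):
    im=cap(c,c+'0.png'); print(c,np.round(im['R'],3),np.round(im['t'],1),im['mtx'])
E
```

```text
{'time': np.float64(0.0), 'joints': array([ 1.221,  0.314, -0.048,  1.21 , -0.   ,  1.571]), 'joint_vel': array([ 0.001, -0.   , -0.002,  0.002,  0.   ,  0.001]), 'effort': array([-0.0000e+00, -5.3959e+01,  3.3975e+01,  1.9000e-02, -0.0000e+00,
       -0.0000e+00]), 'tool_pos': array([205.456, 563.157, 252.446]), 'orientation': array([-1.356, -0.947,  0.949]), 'force': array([-0.644, -0.328,  0.28 ]), 'ft_torque': array([ 0.016, -0.052, -0.   ]), 'grip_width': np.float64(85.174)}
scene [[ 0.728 -0.686 -0.018]
 [-0.526 -0.542 -0.656]
 [ 0.44   0.486 -0.755]] [-354.8  415.6  718. ] [[452.63564163   0.         314.26610866]
 [  0.         452.63564163 203.186064  ]
 [  0.           0.           1.        ]]
top [[-0.006 -1.    -0.006]
 [-0.996  0.007 -0.094]
 [ 0.094  0.006 -0.996]] [113.  564.2 880.7] [[468.50359222   0.         311.97524411]
 [  0.         468.50359222 194.864656  ]
 [  0.           0.           1.        ]]
```

View pics/scene0.png

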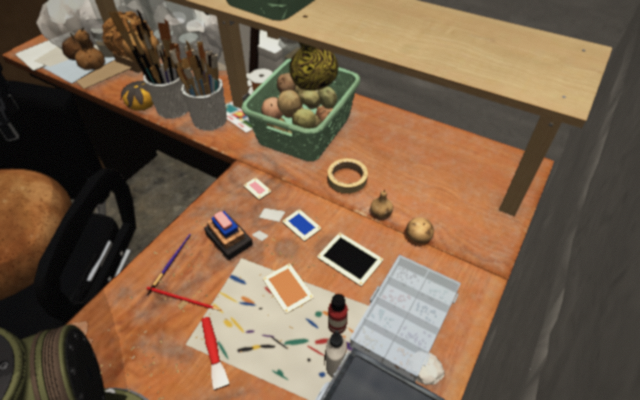

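View pics/top0.png

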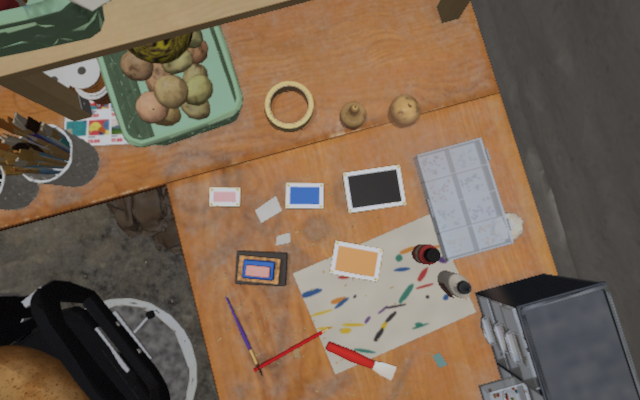

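```bash
python3 - <<'E'
from h import *
H=dict(board_pink=6,board_blue=6,board_cork=6,board_black=6,pink_eraser=74,blue_block=62,cork_block=44,black_block=24,red_bottle=105,pear_gourd=75)
im=cap('top');P=cloud(im)
for c in('top',):
  for n,h in H.items():
    r=bot.silhouettes('top',n)
    for q in r[:2]:
        m=q['region']; v,u=np.nonzero(m)
        w=back(im,np.c_[u,v],z=h)
        print(n,round(q['conf'],2),m.sum(),np.round(q['pixel']),rect(w),'z',np.round(np.nanpercentile(P[m][:,2],[10,50,90]),1))
E
```

```text
board_pink 0.88 619 [226. 198.] (array([564.8, 285. ]), array([37.8, 62. ], dtype=float32), np.float32(89.6)) z [2.6 5.1 7.4]
board_blue 0.86 1025 [305. 196.] (array([565.8, 127.4]), array([53.7, 75.5], dtype=float32), np.float32(89.6)) z [2.8 5.2 7.3]
board_cork 0.84 1666 [354. 259.] (array([437.7,  25. ]), array([66.1, 96.6], dtype=float32), np.float32(79.3)) z [3.2 5.3 7.5]
board_cork 0.44 2281 [376. 190.] (array([579.6, -11.9]), array([ 81.4, 114.9], dtype=float32), np.float32(98.7)) z [3.5 5.6 7.6]
board_black 0.71 2415 [375. 190.] (array([579.9, -12.4]), array([ 83.3, 116.4], dtype=float32), np.float32(97.6)) z [3.4 5.5 7.5]
pink_eraser 0.71 253 [258. 268.] (array([423.7, 208.6]), array([19.7, 41.7], dtype=float32), np.float32(89.7)) z [70.7 72.8 74.8]
pink_eraser 0.62 341 [256. 264.] (array([426.6, 208.6]), array([34.8, 59.3], dtype=float32), np.float32(87.2)) z [56.7 60.5 62.5]
blue_block 0.61 348 [260. 265.] (array([425.9, 209.8]), array([34.4, 61.9], dtype=float32), np.float32(85.6)) z [52.3 60.5 63.1]
cork_block 0.55 500 [260. 258.] (array([424.9, 211.7]), array([48.6, 80.6], dtype=float32), np.float32(84.6)) z [40.  42.7 44.9]
cork_block 0.45 281 [257. 267.] (array([421.9, 213.8]), array([21.1, 47. ], dtype=float32), np.float32(83.8)) z [70.1 72.8 74.8]
black_block 0.94 677 [263. 255.] (array([427.1, 209.5]), array([66.6, 99.2], dtype=float32), np.float32(87.9)) z [19.5 22.7 25.6]
red_bottle 0.87 502 [426. 255.] (array([452.6, -86.9]), array([34.7, 50.7], dtype=float32), np.float32(89.7)) z [ 18.   74.4 104.2]
pear_gourd 0.73 484 [351. 114.] (array([710.3,  31.8]), array([43.7, 44.8], dtype=float32), np.float32(89.6)) z [22.3 32.1 58.1]
```

```bash
python3 - <<'E'
from h import *
from scipy.spatial.transform import Rotation as Rn
s=bot.observe();print(s['time'],np.round(Rn.from_rotvec(s['orientation']).as_matrix(),3))
im=cap('wrist','w0.png');print(np.round(im['mount'],3),im['mtx'])
E
```

```text
0.65 [[ 0.343 -0.    -0.939]
 [ 0.939  0.     0.343]
 [ 0.    -1.     0.   ]]
[[   1.      -0.      -0.      -0.806]
 [   0.      -0.304    0.953 -121.304]
 [  -0.      -0.953   -0.304   78.187]
 [   0.       0.       0.       1.   ]] [[355.072277     0.         319.50224033]
 [  0.         355.072277   196.4469965 ]
 [  0.           0.           1.        ]]
```

View pics/w0.png

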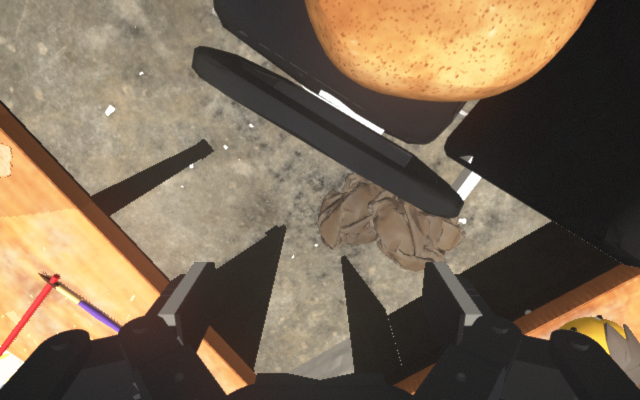

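send_rows --increments '[2.5,-4,0,-8,1,5,-8,0,-16,1,7.5,-12,0,-24,1,10,-16,0,-32,1,12.5,-20,0,-40,1,15,-24,0,-48,1,17.5,-28,0,-56,1,20,-32,0,-64,1]' --force 30

```text
time: 1.5
tool_pos: [406.4, 242.0, 253.7]
orientation: [-1.569, -0.078, 0.077]
force: [0.7, 0.6, -0.7]
grip_width: 85.3
```

send_rows --increments '[1,-1.7,0,-3,1,1.9,-3.3,0,-5.7,1,1.9,-3.3,0,-5.7,1,1.9,-3.3,0,-5.7,1,1.9,-3.3,0,-5.7,1,1.9,-3.3,0,-5.7,1,1.9,-3.3,0,-5.7,1,1.9,-3.3,0,-5.7,1]'

```text
time: 2.3
tool_pos: [425.1, 209.5, 253.6]
orientation: [-1.57, -0.001, -0.001]
force: [-0.0, 0.3, 0.9]
grip_width: 85.8
```

```bash
cat >> h.py <<'E'
from scipy.spatial.transform import Rotation as Rn
def st():
    s=bot.observe();M=Rn.from_rotvec(s['orientation']).as_matrix()
    a=np.degrees(np.arctan2(M[1,0],M[0,0]))
    print('t',round(s['time'],2),'tcp',np.round(s['tool_pos'],1),'jaw',round(a,2),'down',np.round(M[:,1],3),'F',np.round(s['force'],1),'w',round(s['grip_width'],1))
    return s,M
def wcap(fn=None):
    s,M=st(); im=cap('wrist',fn); T=np.array(im['mount'])
    Rc=M@T[:3,:3]; C=M@T[:3,3]+s['tool_pos']
    im['R']=Rc.T; im['t']=-Rc.T@C
    return im
E
python3 - <<'E'
from h import *
im=wcap('w1.png');P=cloud(im)
H=dict(pink_eraser=74,blue_block=62,cork_block=44,black_block=24)
for n,h in H.items():
    for q in bot.silhouettes('wrist',n)[:2]:
        m=q['region']; v,u=np.nonzero(m)
        zz=P[m][:,2]; k=np.abs(zz-h)<5
        print(n,round(q['conf'],2),m.sum(),np.round(q['pixel']),rect(P[m][k]) if k.sum()>10 else '','z',np.round(np.nanpercentile(zz,[10,50,90]),1))
E
```

```text
t 2.3 tcp [425.1 209.5 253.6] jaw 0.01 down [ 0.001  0.    -1.   ] F [-0.   0.3  0.9] w 85.8
pink_eraser 0.79 1128 [316. 173.] (array([421.8, 209.6]), array([19.9, 43.9], dtype=float32), np.float32(84.1)) z [73.2 74.5 75.5]
blue_block 0.92 1226 [329. 163.] (array([423.8, 209.5]), array([34.4, 58.5], dtype=float32), np.float32(84.6)) z [60.  62.4 63.5]
cork_block 0.78 1387 [309. 136.] (array([422.7, 211.7]), array([47.8, 76.7], dtype=float32), np.float32(84.7)) z [43.3 44.6 45.5]
black_block 0.79 1910 [346. 147.] (array([424., 209.]), array([63.9, 97.8], dtype=float32), np.float32(87.3)) z [23.1 24.5 25.6]
black_block 0.7 2865 [446. 232.]  z [5.7 6.9 7.8]
```

View pics/w1.png

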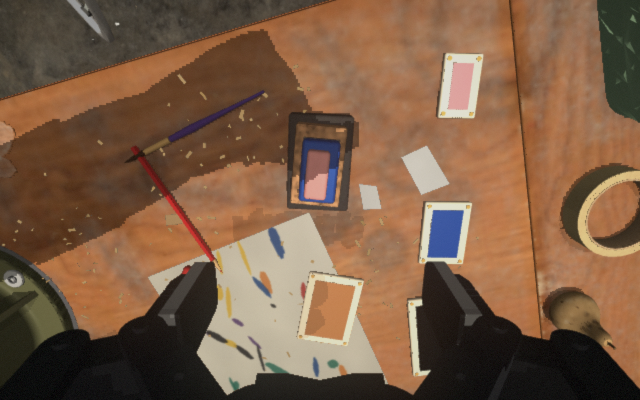

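send_rows --increments '[-0.3,0,-3,-6,0.4,-0.3,0,-7,-6,0.4,-0.3,0,-10,-6,0.4,-0.3,0,-12,-6,0.4,-0.3,0,-12,-6,0.4,-0.3,0,-12,-6,0.4,-0.3,0,-12,-6,0.4,-0.3,0,-12,-6,0.4]'

```text
time: 3.35
tool_pos: [423.4, 209.6, 135.1]
orientation: [-1.568, 0.08, -0.085]
force: [0.7, -0.3, -0.5]
grip_width: 34.2
```

```bash
cat >> h.py <<'E'
def find(im,n,h,cam='wrist',tol=5,k=1):
    P=cloud(im)
    for q in bot.silhouettes(cam,n)[:k]:
        m=q['region']; p=P[m]; s=np.abs(p[:,2]-h)<tol
        print(n,round(q['conf'],2),m.sum(),np.round(q['pixel']),rect(p[s]) if s.sum()>10 else '','z',np.round(np.nanpercentile(p[:,2],[10,50,90]),1))
E
python3 - <<'E'
from h import *
im=wcap('w2.png');P=cloud(im)
for n,h in dict(pink_eraser=74,blue_block=62,cork_block=44,black_block=24).items(): find(im,n,h)
# fingers in tool coords
s,M=st(); Q=(P-s['tool_pos'])@M
m=(np.abs(Q[...,2])<15)&(np.abs(Q[...,0])<60)&(Q[...,1]<60)
q=Q[m]; 
for lo in (-60,0):
    k=q[(q[:,0]>lo)&(q[:,0]<lo+60)]
    print(len(k),np.nanmax(k[:,1]) if len(k) else 0, np.nanpercentile(k,[2,98],axis=0).round(1) if len(k) else 0)
E
```

```text
t 3.35 tcp [423.4 209.6 135.1] jaw -6.05 down [ 0.003  0.001 -1.   ] F [ 0.7 -0.3 -0.5] w 34.2
pink_eraser 0.95 2696 [315. 223.] (array([421.8, 209.9]), array([20. , 43.8], dtype=float32), np.float32(84.7)) z [73.  74.5 75.4]
cork_block 0.71 3490 [306. 167.] (array([422.9, 211.2]), array([48.1, 77.9], dtype=float32), np.float32(84.5)) z [42.2 44.5 45.5]
black_block 0.87 3397 [328. 143.] (array([424., 209.]), array([63.9, 98. ], dtype=float32), np.float32(87.1)) z [22.5 24.4 25.4]
t 3.6 tcp [422.6 209.2 134.1] jaw -6.05 down [ 0.002  0.001 -1.   ] F [-0.3 -0.4 -0.3] w 34.1
15874 59.996277277935185 [[-57.1 -60.7 -10. ]
 [ -1.7  59.5  13. ]]
15666 59.996466857611054 [[  2.  -60.9  -9.9]
 [ 57.1  59.3  12.9]]
```

View pics/w2.png

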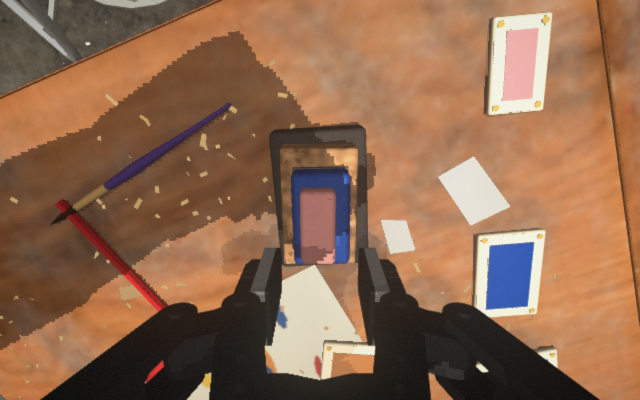

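```bash
python3 - <<'E'
from h import *
im=wcap();P=cloud(im)
s,M=st(); Q=(P-s['tool_pos'])@M
m=(np.abs(Q[...,2])<14)&(np.abs(Q[...,0])>12)&(np.abs(Q[...,0])<40)&(Q[...,1]>-30)&(Q[...,1]<50)
q=Q[m]; print(np.histogram(q[:,1],bins=np.arange(-30,52,4)))
for sg in(-1,1):
  k=q[(np.sign(q[:,0])==sg)&(q[:,1]<30)]; print(k[:,1].max(), np.percentile(k[k[:,1]>10],[1,50,99],axis=0).round(1))
E
```

```text
t 3.6 tcp [422.6 209.2 134.1] jaw -6.05 down [ 0.002  0.001 -1.   ] F [-0.3 -0.4 -0.3] w 34.1
t 3.65 tcp [422.5 209.2 134. ] jaw -6.05 down [ 0.001  0.001 -1.   ] F [-1.  -0.5 -0.2] w 33.9
(array([1193,  927,  462, 1016,  467,  559,  509,  471,  426,  405,  345,
        174,   39,    0,    0,    0,    0,    0,    0,    0]), array([-30, -26, -22, -18, -14, -10,  -6,  -2,   2,   6,  10,  14,  18,
        22,  26,  30,  34,  38,  42,  46,  50]))
21.35670427327763 [[-29.8  10.1 -10.6]
 [-18.2  13.1   6.4]
 [-17.4  19.9  10.8]]
20.513849345298514 [[ 16.5  10.1 -10.7]
 [ 17.6  13.2   6.4]
 [ 29.   20.3  10.8]]
```

send_rows --increments '[-0.1,0,-2,0,0.4,-0.1,0,-4,0,0.4,-0.1,0,-4.8,0,0.4,-0.1,0,-4.8,0,0.4,-0.1,0,-4.8,0,0,-0.1,0,-4.8,0,0,-0.1,0,-4.8,0,0,-0.1,0,-4.8,0,0]' --force 25

```text
time: 4.45
tool_pos: [421.9, 209.4, 86.6]
orientation: [-1.568, 0.081, -0.085]
force: [-0.7, -0.2, 2.8]
grip_width: 19.2
```

```bash
python3 - <<'E'
from h import *
im=wcap('w3.png')
for n,h in dict(pink_eraser=74,blue_block=62,cork_block=44,black_block=24).items(): find(im,n,h)
for n in ('board_pink','board_blue','board_cork','board_black'): find(im,n,6.5)
E
```

```text
t 4.45 tcp [421.9 209.4  86.6] jaw -6.04 down [ 0.002  0.001 -1.   ] F [-0.7 -0.2  2.8] w 19.2
blue_block 0.89 3004 [330. 207.] (array([425.3, 225.5]), array([28.1, 34.7], dtype=float32), np.float32(172.8)) z [52.4 62.1 63.2]
cork_block 0.95 4226 [313. 182.] (array([424.3, 225.8]), array([48., 49.], dtype=float32), np.float32(83.8)) z [38.9 44.5 45.4]
black_block 0.69 4635 [332. 154.] (array([424.2, 219.3]), array([64., 78.], dtype=float32), np.float32(86.8)) z [17.9 24.3 25.4]
board_pink 0.9 8792 [568.  62.] (array([563.7, 283.3]), array([39.6, 62.1], dtype=float32), np.float32(88.7)) z [5.6 6.7 7.7]
board_blue 0.95 7720 [550. 305.] (array([565.2, 125.1]), array([52.6, 77.3], dtype=float32), np.float32(89.2)) z [5.7 6.8 7.6]
board_black 0.42 98 [591. 395.] (array([606.5,  48.3]), array([4.2, 9.3], dtype=float32), np.float32(1.3)) z [2.1 4.9 6.8]
```

View pics/w3.png

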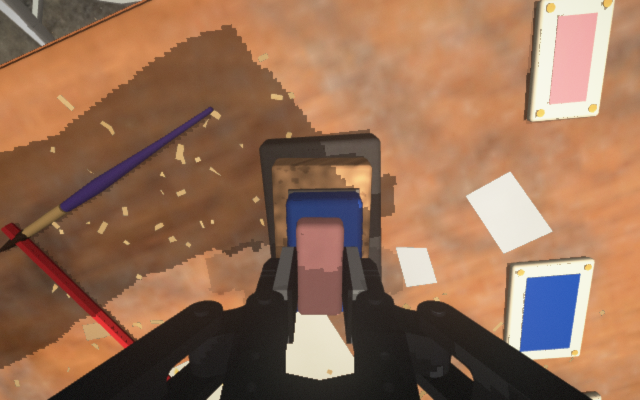

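send_rows --increments '[0,0,2,0,0,0,0,6,0,0,3.5,2,7,1.5,0,7,4,7,3,0,10.5,5.8,7,4.5,0,13.2,7,7,4.5,0,13.2,7,7,4.5,0,13.2,7,7,4.5,0]'

```text
time: 5.7
tool_pos: [553.5, 279.2, 155.6]
orientation: [-1.57, 0.021, -0.022]
force: [-0.3, -0.4, -0.1]
grip_width: 19.3
```

```bash
cat >> h.py <<'E'
def paint(im,col,h=6,pts=None):
    # silhouette by colour on board within the board region
    pass
E
python3 - <<'E'
from h import *
im=wcap('w4.png')
P=cloud(im)
print(np.nanmedian(P[...,2]))
find(im,'pink_eraser',150,tol=12)
find(im,'board_pink',6.5)
find(im,'blue_block',62)
E
```

```text
t 5.7 tcp [553.5 279.2 155.6] jaw -1.55 down [ 0.001  0.    -1.   ] F [-0.3 -0.4 -0.1] w 19.3
1.1381295948762613
pink_eraser 0.64 4382 [320. 263.] (array([552.8, 280.3]), array([19.7, 43.4], dtype=float32), np.float32(87.9)) z [142.  143.5 144.3]
board_pink 0.8 3661 [333. 178.] (array([564.2, 284.2]), array([38.3, 61.5], dtype=float32), np.float32(88.8)) z [5.8 6.8 7.7]
blue_block 0.86 4037 [140. 292.] (array([424.5, 210.4]), array([34.1, 58.4], dtype=float32), np.float32(84.6)) z [51.6 62.3 63.3]
```

View pics/w4.png

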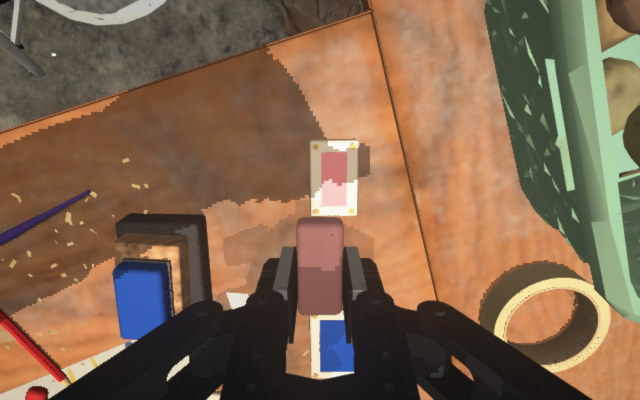

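send_rows --increments '[0.6,0.2,-3,0.9,0,1.1,0.4,-7,0.9,0,1.1,0.4,-9,0.9,0,1.1,0.4,-10.5,0.9,0,1.1,0.4,-11,0.9,0,1.1,0.4,-11,0.9,0,1.1,0.4,-11,0.9,0,1.1,0.4,-11,0.9,0]'

```text
time: 6.7
tool_pos: [564.8, 283.3, 48.0]
orientation: [-1.569, 0.006, -0.012]
force: [0.1, 0.7, -0.3]
grip_width: 18.7
```

```bash
python3 - <<'E'
from h import *
im=wcap('w5.png')
find(im,'pink_eraser',33,tol=8)
find(im,'board_pink',6.5)
E
```

```text
t 6.7 tcp [564.8 283.3  48. ] jaw -0.65 down [ 0.004  0.002 -1.   ] F [ 0.1  0.7 -0.3] w 18.7
pink_eraser 0.73 4505 [320. 262.] (array([563.9, 284.7]), array([20.4, 43.5], dtype=float32), np.float32(88.8)) z [34.4 36.  36.8]
board_pink 0.6 3427 [320. 205.] (array([564.4, 298.9]), array([32.7, 38. ], dtype=float32), np.float32(179.0)) z [5.7 6.7 7.5]
```

View pics/w5.png

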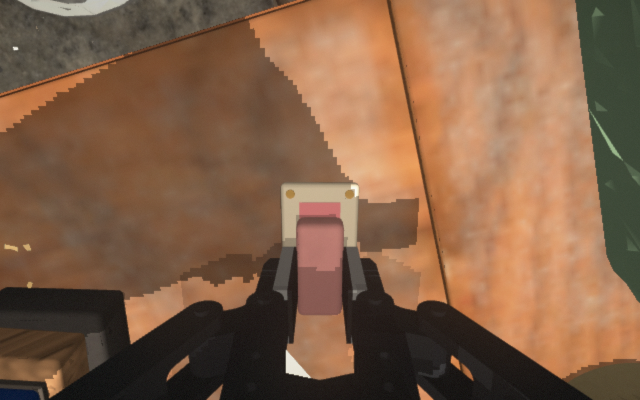

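send_rows --increments '[0.05,-0.05,-1,0,0,0.05,-0.05,-1.7,0,0,0.05,-0.05,-1.7,0,0,0.05,-0.05,-1.7,0,0,0.05,-0.05,-1.7,0,0.2,0.05,-0.05,-1.7,0,0.45,0.05,-0.05,-1.7,0,0.5,0.05,-0.05,-1.7,0,0.5]'

```text
time: 7.65
tool_pos: [564.9, 282.6, 30.4]
orientation: [-1.569, 0.007, -0.011]
force: [-0.4, -0.9, 0.0]
grip_width: 42.5
```

send_rows --increments '[0,0,3,0,0.5,0,0,8,0,0.5,0,0,12,0,0.7,-1.5,-1.5,14,0,0.7,-1.5,-1.5,14,0,0.7,-1.5,-1.5,14,0,0.7,-1.5,-1.5,14,0,0.7,-1.5,-1.5,14,0,0.7]'

```text
time: 8.45
tool_pos: [549.3, 267.6, 168.7]
orientation: [-1.57, 0.008, -0.009]
force: [0.2, -0.4, -0.0]
grip_width: 59.8
```

```bash
python3 - <<'E'
from h import *
im=wcap('w6.png')
find(im,'pink_eraser',18,tol=5)
find(im,'board_pink',6.5)
find(im,'blue_block',62)
find(im,'board_blue',6.5)
E
```

```text
t 8.45 tcp [549.3 267.6 168.7] jaw -0.63 down [ 0.001  0.    -1.   ] F [ 0.2 -0.4 -0. ] w 59.8
pink_eraser 0.96 1446 [339. 164.] (array([564. , 282.9]), array([19.8, 44. ], dtype=float32), np.float32(89.6)) z [17.1 18.5 19.4]
board_pink 0.66 2162 [323. 153.] (array([564.5, 284.1]), array([38.4, 61.7], dtype=float32), np.float32(89.1)) z [5.4 6.7 7.7]
blue_block 0.7 4154 [154. 274.] (array([424.4, 210.2]), array([34.6, 58.4], dtype=float32), np.float32(85.2)) z [52.4 62.4 63.3]
board_blue 0.58 3885 [338. 323.] (array([565.7, 123.2]), array([52.7, 81.9], dtype=float32), np.float32(90.0)) z [5.7 6.9 7.7]
```

View pics/w6.png

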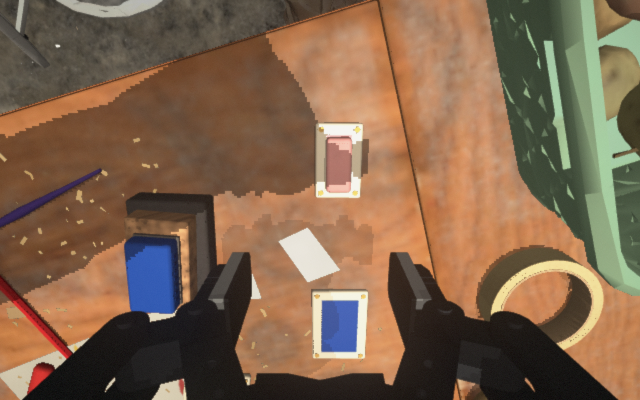

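send_rows --increments '[-4,-1.8,0,-1.5,0.7,-8,-3.6,0,-3,0.7,-12,-5.4,0,-4.6,0.7,-12.5,-5.7,-3,-4.6,0.7,-12.5,-5.7,-4,-4.6,0.7,-12.5,-5.7,-4,-4.6,0.7,-12.5,-5.7,-4,-4.6,0.7,-12.5,-5.7,-4,-4.6,0.7]'

```text
time: 9.5
tool_pos: [426.2, 211.4, 130.5]
orientation: [-1.568, 0.069, -0.074]
force: [0.3, 0.2, 0.0]
grip_width: 60.3
```

```bash
python3 - <<'E'
from h import *
im=wcap('w7.png')
find(im,'blue_block',62)
find(im,'cork_block',44)
find(im,'pink_eraser',18)
find(im,'board_pink',6.5)
find(im,'board_blue',6.5)
E
```

```text
t 9.5 tcp [426.2 211.4 130.5] jaw -5.24 down [ 0.003  0.002 -1.   ] F [0.3 0.2 0. ] w 60.3
blue_block 0.59 5726 [316. 219.] (array([423.9, 210.2]), array([34.7, 57.7], dtype=float32), np.float32(84.9)) z [61.  62.5 63.4]
cork_block 0.75 3611 [308. 174.] (array([422.8, 211.2]), array([48.2, 78.2], dtype=float32), np.float32(84.2)) z [42.2 44.5 45.4]
pink_eraser 0.96 2754 [525.  72.] (array([563.4, 282.8]), array([20.7, 44. ], dtype=float32), np.float32(88.8)) z [14.  18.3 19.4]
board_pink 0.89 3299 [506.  63.] (array([564.8, 284.1]), array([41.2, 62.6], dtype=float32), np.float32(89.8)) z [5.1 6.5 7.6]
board_blue 0.96 5298 [508. 278.] (array([565.6, 125.7]), array([52.8, 76.2], dtype=float32), np.float32(89.1)) z [5.7 6.8 7.7]
```

send_rows --increments '[-0.2,-0.1,-3,0,0.7,-0.2,-0.1,-5,0,0.7,-0.2,-0.1,-6.1,0,0.7,-0.2,-0.1,-6.1,0,0.7,-0.2,-0.1,-6.1,0,0,-0.2,-0.1,-6.1,0,0,-0.2,-0.1,-6.1,0,0,-0.2,-0.1,-6.1,0,0]' --force 30

```text
time: 10.6
tool_pos: [424.1, 210.4, 70.1]
orientation: [-1.567, 0.068, -0.075]
force: [-0.3, -1.6, 6.8]
grip_width: 33.2
```

send_rows --increments '[0,0,2,0,0,0,0,5,0,0,0,0,8,0,0,3.5,-2,8,1.5,0,7,-4,8,3,0,10.5,-6,8,4.3,0,13.5,-8,8,4.3,0,13.5,-8,8,4.3,0]'

```text
time: 11.4
tool_pos: [562.7, 128.1, 150.3]
orientation: [-1.569, 0.01, -0.021]
force: [0.1, 0.2, -0.6]
grip_width: 33.3
```

```bash
python3 - <<'E'
from h import *
im=wcap('w8.png')
find(im,'blue_block',142,tol=10)
find(im,'board_blue',6.5)
find(im,'cork_block',44)
find(im,'black_block',24)
find(im,'board_cork',6.5)
E
```

```text
t 11.4 tcp [562.7 128.1 150.3] jaw -1.15 down [ 0.007  0.002 -1.   ] F [ 0.1  0.2 -0.6] w 33.3
blue_block 0.83 10902 [319. 265.] (array([562.2, 128. ]), array([34.6, 58.7], dtype=float32), np.float32(88.9)) z [140.3 142.7 143.5]
board_blue 0.77 3763 [326. 171.] (array([565.9, 140.2]), array([45.2, 52. ], dtype=float32), np.float32(179.0)) z [5.9 6.9 7.8]
cork_block 0.63 12250 [92. 76.] (array([423.1, 210.8]), array([49.6, 78.2], dtype=float32), np.float32(84.2)) z [39.9 44.5 45.5]
black_block 0.9 6162 [147.  82.] (array([425., 209.]), array([63.8, 97.9], dtype=float32), np.float32(87.5)) z [ 9.1 24.1 25.4]
board_cork 0.59 4395 [171. 282.] (array([437.4,  36.2]), array([68.3, 73.5], dtype=float32), np.float32(79.7)) z [5.8 6.9 7.7]
```

View pics/w8.png

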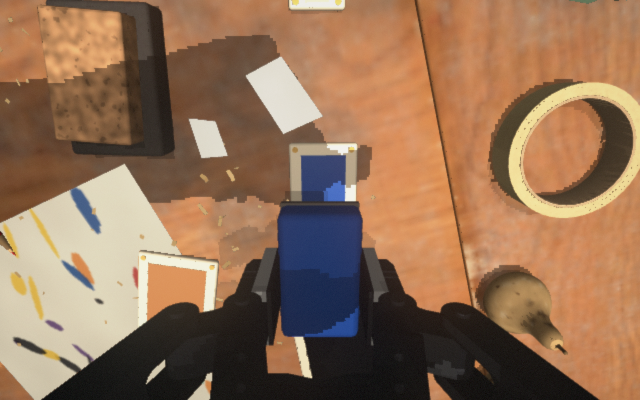

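send_rows --increments '[0.3,-0.2,-3,0.3,0,0.3,-0.2,-7,0.3,0,0.3,-0.2,-9,0.3,0,0.3,-0.2,-10,0.3,0,0.3,-0.2,-10.5,0.3,0,0.3,-0.2,-10.5,0.3,0,0.3,-0.2,-10.5,0.3,0,0.3,-0.2,-10.5,0.3,0]'

```text
time: 12.5
tool_pos: [562.1, 129.2, 46.4]
orientation: [-1.568, 0.003, -0.012]
force: [0.5, 0.2, -1.1]
grip_width: 33.4
```

```bash
python3 - <<'E'
from h import *
im=wcap('w9.png')
find(im,'blue_block',37,tol=8)
find(im,'board_blue',6.5)
E
```

```text
t 12.5 tcp [562.1 129.2  46.4] jaw -0.57 down [ 0.006  0.003 -1.   ] F [ 0.5  0.2 -1.1] w 33.4
blue_block 0.75 10891 [319. 265.] (array([561.5, 129.2]), array([34.6, 58.4], dtype=float32), np.float32(89.4)) z [36.5 38.8 39.6]
board_blue 0.89 3385 [347. 195.] (array([566.1, 144.7]), array([37.7, 52.1], dtype=float32), np.float32(178.2)) z [5.5 6.7 7.6]
```

View pics/w9.png

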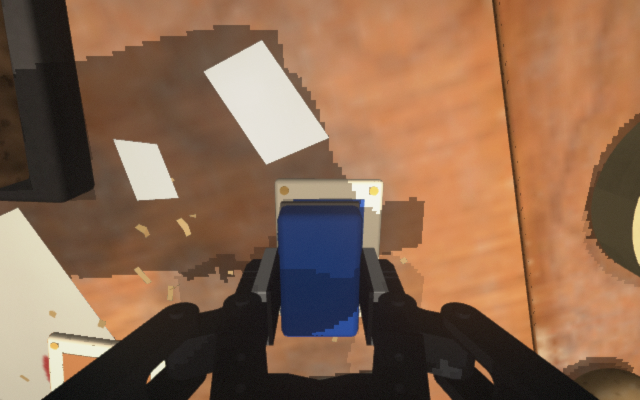

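send_rows --increments '[0.4,-0.3,0,0,0,0.43,-0.34,0,0,0,0.43,-0.34,-0.7,0,0,0.43,-0.34,-1.0,0,0,0.43,-0.34,-1.0,0,0,0.43,-0.34,-1.0,0,0,0.43,-0.34,-1.0,0,0,0.43,-0.34,-1.0,0,0]'

```text
time: 13.45
tool_pos: [566.0, 125.7, 35.9]
orientation: [-1.568, 0.004, -0.012]
force: [-0.2, -0.5, -0.8]
grip_width: 33.1
```

```bash
python3 - <<'E'
from h import *
im=wcap('w10.png')
find(im,'blue_block',28,tol=8)
find(im,'board_blue',6.5)
E
```

```text
t 13.45 tcp [566.  125.7  35.9] jaw -0.57 down [ 0.005  0.003 -1.   ] F [-0.2 -0.5 -0.8] w 33.1
blue_block 0.96 10869 [320. 266.] (array([565.4, 125.6]), array([34.6, 58.4], dtype=float32), np.float32(89.4)) z [26.1 28.4 29.2]
board_blue 0.87 3920 [325. 196.] (array([565.7, 126. ]), array([51.7, 74.7], dtype=float32), np.float32(88.8)) z [5.6 6.6 7.4]
```

send_rows --increments '[0.04,0.03,-0.2,0,0,0.04,0.03,-0.35,0,0,0.04,0.03,-0.35,0,0,0.04,0.03,-0.35,0,0,0.04,0.03,-0.35,0,0.5,0.04,0.03,-0.35,0,0.65,0.04,0.03,-0.35,0,0.7,0.04,0.03,-0.35,0,0.7]'

```text
time: 14.4
tool_pos: [566.4, 126.0, 32.5]
orientation: [-1.568, 0.004, -0.012]
force: [-0.6, 0.2, 0.0]
grip_width: 59.6
```

send_rows --increments '[0,0,3,0,0.7,0,0,7,0,0.7,0,0,11,0,0.9,-3,2,13,0,0.9,-6.5,4,13,-2,0.9,-10,5,13,-3.5,0.9,-10,5,13,-5,0.9,-10,5,13,-5,0.9]'

```text
time: 15.2
tool_pos: [466.2, 176.2, 162.9]
orientation: [-1.567, 0.071, -0.08]
force: [-0.2, -0.1, -0.1]
grip_width: 77.4
```

```bash
python3 - <<'E'
from h import *
im=wcap('w11.png')
find(im,'blue_block',24,tol=5)
find(im,'board_blue',6.5)
find(im,'cork_block',44)
find(im,'black_block',24)
find(im,'pink_eraser',18)
E
```

```text
t 15.2 tcp [466.2 176.2 162.9] jaw -5.52 down [ 0.006  0.002 -1.   ] F [-0.2 -0.1 -0.1] w 77.4
blue_block 0.92 3289 [447. 230.] (array([565.2, 126.1]), array([34.1, 58.4], dtype=float32), np.float32(89.0)) z [14.  24.4 25.4]
board_blue 0.94 1530 [424. 199.] (array([565.7, 130.5]), array([52.3, 65.6], dtype=float32), np.float32(89.1)) z [4.9 6.6 7.5]
cork_block 0.85 8028 [250. 153.] (array([422.9, 211.1]), array([48.1, 77.6], dtype=float32), np.float32(84.3)) z [43.6 44.7 45.5]
black_block 0.56 3331 [291. 130.] (array([424.3, 208.8]), array([63.9, 98.1], dtype=float32), np.float32(87.4)) z [22.9 24.4 25.5]
pink_eraser 0.75 1971 [444.  30.] (array([563.7, 280.2]), array([20.9, 38.8], dtype=float32), np.float32(89.1)) z [14.7 18.4 19.4]
```

View pics/w11.png

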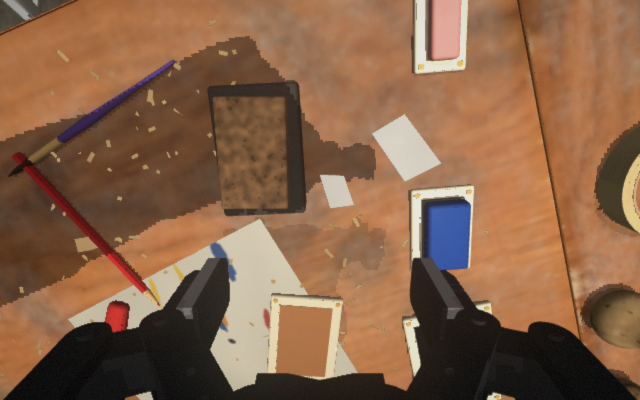

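send_rows --increments '[-2.2,1.8,-1,0,0.9,-4.33,3.48,-3,0,0.9,-4.33,3.48,-5,0,0.9,-4.33,3.48,-5,0,0.9,-4.33,3.48,-5,0,0.9,-4.33,3.48,-5,0,0.9,-4.33,3.48,-5,0,0.9,-4.33,3.48,-5,0,0.9]'

```text
time: 16.3
tool_pos: [424.7, 210.5, 113.1]
orientation: [-1.566, 0.072, -0.083]
force: [0.1, -0.5, -0.3]
grip_width: 77.0
```

```bash
python3 - <<'E'
from h import *
im=wcap('w12.png')
find(im,'cork_block',44)
find(im,'black_block',24)
E
```

```text
t 16.3 tcp [424.7 210.5 113.1] jaw -5.66 down [ 0.007  0.003 -1.   ] F [ 0.1 -0.5 -0.3] w 77.0
cork_block 0.61 10809 [313. 217.] (array([422.8, 210.8]), array([48.2, 78.6], dtype=float32), np.float32(84.4)) z [43.7 44.7 45.5]
black_block 0.93 4157 [335. 150.] (array([424.1, 209.5]), array([64.1, 97.2], dtype=float32), np.float32(87.5)) z [22.2 24.4 25.4]
```

send_rows --increments '[-0.18,0.03,-3,0,0.9,-0.18,0.03,-5.5,0,0.9,-0.18,0.03,-6.5,0,0.9,-0.18,0.03,-6.5,0,0.9,-0.18,0.03,-6.5,0,0,-0.18,0.03,-6.5,0,0,-0.18,0.03,-6.5,0,0,-0.18,0.03,-6.5,0,0]' --force 30

```text
time: 17.25
tool_pos: [423.5, 211.3, 48.9]
orientation: [-1.565, 0.071, -0.083]
force: [0.2, -0.3, 7.2]
grip_width: 47.3
```

send_rows --increments '[0,0,2,0,0,0,0,5,0,0,0,0,8,0,0,0,-4,9,0,0,0.5,-8,9,-1.5,0,1,-12,9,-3,0,1,-12,9,-5,0,1,-12,9,-5,0]'

```text
time: 18.05
tool_pos: [433.7, 90.3, 139.4]
orientation: [-1.562, 0.141, -0.155]
force: [0.8, 0.6, 0.2]
grip_width: 47.6
```

```bash
python3 - <<'E'
from h import *
im=wcap('w13.png')
find(im,'cork_block',130,tol=20)
find(im,'black_block',24)
find(im,'board_cork',6.5)
E
```

```text
t 18.05 tcp [433.7  90.3 139.4] jaw -10.79 down [ 0.009  0.003 -1.   ] F [0.8 0.6 0.2] w 47.6
cork_block 0.68 21582 [318. 267.] (array([433.9,  90. ]), array([49.6, 78.7], dtype=float32), np.float32(79.2)) z [134.  135.  135.8]
black_block 0.88 10653 [271.  49.] (array([423.2, 191.9]), array([63.9, 64.1], dtype=float32), np.float32(177.2)) z [23.6 24.6 25.6]
```

View pics/w13.png

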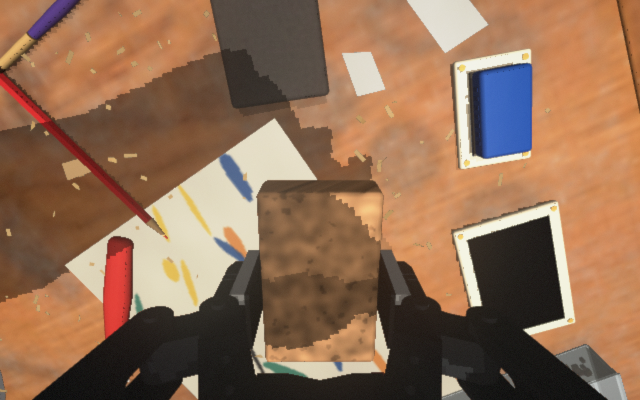

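send_rows --increments '[0.3,-3,0,0.3,0,0.35,-5,0,0.3,0,0.35,-6.5,-2,0.3,0,0.35,-6.5,-5,0.3,0,0.35,-6.5,-7,0.3,0,0.35,-6.5,-8,0.3,0,0.35,-6.5,-8,0.3,0,0.35,-6.5,-8,0.3,0]'

```text
time: 19.05
tool_pos: [437.4, 27.4, 59.6]
orientation: [-1.562, 0.133, -0.146]
force: [0.0, -0.0, 0.1]
grip_width: 47.1
```

```bash
python3 - <<'E'
from h import *
im=wcap('w14.png')
find(im,'cork_block',55,tol=15)
find(im,'board_cork',6.5)
E
```

```text
t 19.05 tcp [437.4  27.4  59.6] jaw -10.17 down [ 0.009  0.003 -1.   ] F [ 0.  -0.   0.1] w 47.1
cork_block 0.6 21350 [320. 269.] (array([437. ,  27.2]), array([48.2, 78.9], dtype=float32), np.float32(79.9)) z [54.2 55.2 56. ]
board_cork 0.83 3702 [318. 166.] (array([443.1,  61.5]), array([21.3, 66.3], dtype=float32), np.float32(170.8)) z [5.7 6.7 7.6]
```

View pics/w14.png

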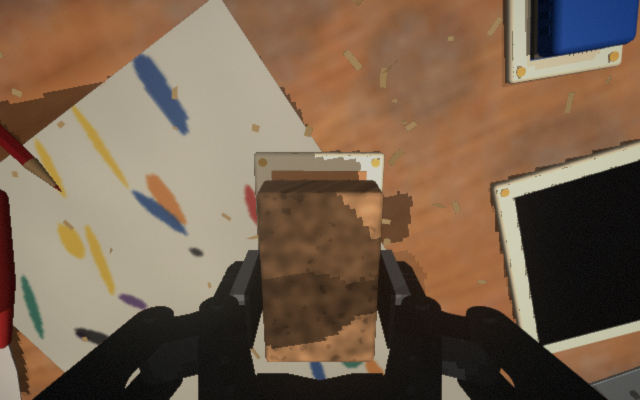

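send_rows --increments '[0,-0.22,-1,0,0,0,-0.22,-2,0,0,0,-0.22,-2.4,0,0,0,-0.22,-2.4,0,0,0,-0.22,-2.4,0,0,0,-0.22,-2.4,0,0,0,-0.22,-2.4,0,0,0,-0.22,-2.4,0,0]'

```text
time: 20.0
tool_pos: [438.2, 25.0, 36.3]
orientation: [-1.562, 0.131, -0.148]
force: [-0.0, -0.2, -0.2]
grip_width: 47.5
```

```bash
python3 - <<'E'
from h import *
im=wcap('w15.png')
find(im,'cork_block',31,tol=8)
find(im,'board_cork',6.5)
E
```

```text
t 20.0 tcp [438.2  25.   36.3] jaw -10.2 down [ 0.011  0.003 -1.   ] F [-0.  -0.2 -0.2] w 47.5
cork_block 0.64 21307 [319. 266.] (array([437.7,  24.8]), array([48.2, 78.9], dtype=float32), np.float32(79.7)) z [30.9 32.  32.7]
board_cork 0.95 5365 [304. 173.] (array([435.9,  24.5]), array([66.9, 96. ], dtype=float32), np.float32(79.4)) z [5.5 6.6 7.5]
```

View pics/w15.png

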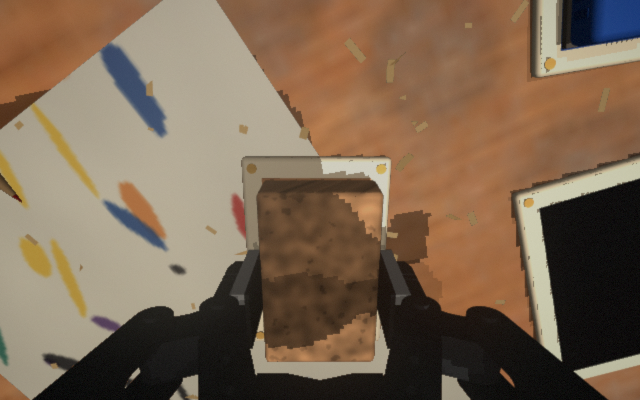

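send_rows --increments '[-0.15,0,-0.2,-0.2,0,-0.15,0,-0.4,-0.2,0,-0.15,0,-0.52,-0.2,0,-0.15,0,-0.52,-0.2,0,-0.15,0,-0.52,-0.2,0,-0.15,0,-0.52,-0.2,0.7,-0.15,0,-0.52,-0.2,0.8,-0.15,0,-0.52,-0.2,0.85]'

```text
time: 20.95
tool_pos: [436.7, 25.0, 31.0]
orientation: [-1.562, 0.134, -0.151]
force: [-0.4, -0.5, 0.2]
grip_width: 72.6
```

send_rows --increments '[0,0,0,0,0.85,0,0,3,0,0.9,0,0,7,0,1,0,3,10,0,1,-0.5,7,11,2,1,-1,11,11,4,1,-1,13,11,7,1,-1,13,11,7,1]'

```text
time: 21.75
tool_pos: [426.9, 157.2, 141.2]
orientation: [-1.565, 0.035, -0.052]
force: [0.8, -0.3, 0.4]
grip_width: 85.5
```

```bash
python3 - <<'E'
from h import *
im=wcap('w16.png')
find(im,'cork_block',26,tol=5)
find(im,'board_cork',6.5)
find(im,'black_block',24)
find(im,'blue_block',24)
E
```

```text
t 21.75 tcp [426.9 157.2 141.2] jaw -3.16 down [ 0.011  0.006 -1.   ] F [ 0.8 -0.3  0.4] w 85.5
cork_block 0.98 4536 [336. 337.] (array([437. ,  31.1]), array([48.2, 67.6], dtype=float32), np.float32(79.8)) z [18.5 26.5 27.4]
board_cork 0.9 2137 [323. 298.] (array([436.3,  26.4]), array([66.7, 92.8], dtype=float32), np.float32(79.1)) z [5.3 6.6 7.4]
black_block 0.93 14275 [310. 118.] (array([424.1, 208.8]), array([64. , 97.9], dtype=float32), np.float32(87.1)) z [23.7 24.7 25.5]
blue_block 0.58 4324 [504. 224.] (array([565.3, 126.2]), array([35.1, 58. ], dtype=float32), np.float32(89.3)) z [13.9 24.3 25.4]
```

View pics/w16.png

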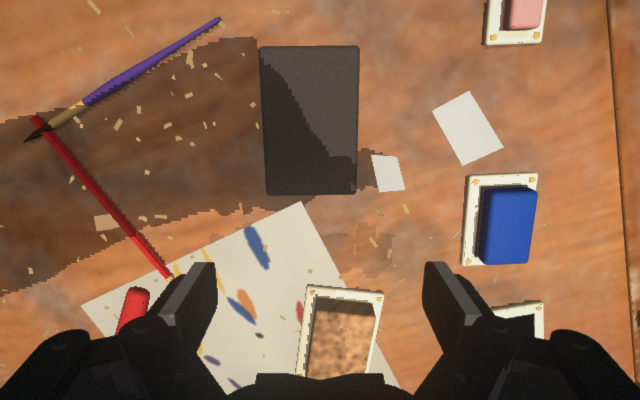

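send_rows --increments '[-0.28,3,-1,0.3,1,-0.28,5.17,-3,0.3,1,-0.28,5.17,-6,0.3,1,-0.28,5.17,-6,0.3,1,-0.28,5.17,-6,0.3,1,-0.28,5.17,-6,0.3,1,-0.28,5.17,-6,0.3,1,-0.28,5.17,-6,0.3,1]'

```text
time: 22.8
tool_pos: [424.6, 205.7, 81.8]
orientation: [-1.565, 0.036, -0.053]
force: [-0.3, -0.5, -0.7]
grip_width: 85.3
```

```bash
python3 - <<'E'
from h import *
im=wcap('w17.png')
find(im,'black_block',24)
E
```

```text
t 22.8 tcp [424.6 205.7  81.8] jaw -3.25 down [ 0.012  0.005 -1.   ] F [-0.3 -0.5 -0.7] w 85.3
black_block 0.73 20194 [318. 215.] (array([424. , 209.2]), array([64.1, 97.9], dtype=float32), np.float32(87.3)) z [23.7 24.7 25.5]
```

View pics/w17.png

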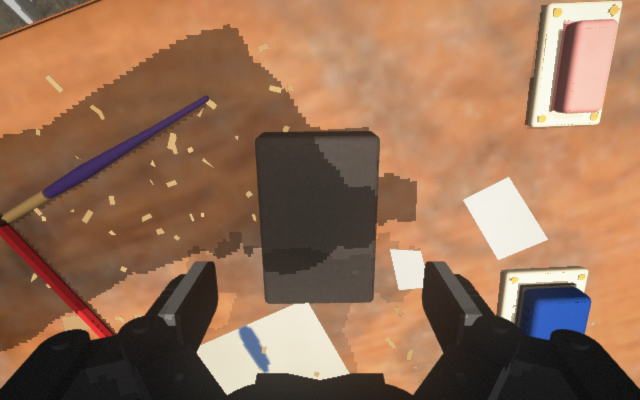

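send_rows --increments '[0,0.3,-2,0.5,1,-0.04,0.33,-4,0.5,1,-0.04,0.33,-5,0.5,1,-0.04,0.33,-5.7,0.5,1,-0.04,0.33,-5.7,0.5,1,-0.04,0.33,-5.7,0.5,0.3,-0.04,0.33,-5.7,0.5,0.3,-0.04,0.33,-5.7,0.5,0.3]' --force 35

```text
time: 23.7
tool_pos: [424.6, 209.4, 25.2]
orientation: [-1.565, 0.028, -0.047]
force: [-0.6, -0.7, 4.4]
grip_width: 63.3
```

send_rows --increments '[0,0,0,0,0.3,0,0,3,0,0.3,0,0,6,0,0.3,0,0,8,0,0.3,0,0,8,0,0.3,0,0,8,0,0.3,0,0,8,0,0.3,0,0,8,0,0.3]'

```text
time: 24.5
tool_pos: [423.7, 208.9, 104.1]
orientation: [-1.566, 0.029, -0.045]
force: [0.5, 0.2, -0.9]
grip_width: 63.3
```

send_rows --increments '[2.2,-3.2,1,1.5,0.3,4.6,-6.7,1,3,0.3,7,-10.2,1,5,0.3,9.4,-13.6,1,7,0.3,11.8,-17,1,9,0.3,13,-19,1,10.5,0.3,13,-19,1,10.5,0.3,13,-19,1,10.5,0.3]'

```text
time: 25.3
tool_pos: [552.9, 18.6, 113.0]
orientation: [-1.562, -0.111, 0.099]
force: [-0.4, 0.2, -0.6]
grip_width: 63.3
```

```bash
python3 - <<'E'
from h import *
im=wcap('w18.png')
find(im,'black_block',113,tol=15)
find(im,'board_black',6.5,k=2)
find(im,'cork_block',26)
E
```

```text
t 25.3 tcp [552.9  18.6 113. ] jaw 7.68 down [ 0.007  0.007 -1.   ] F [-0.4  0.2 -0.6] w 63.3
black_block 0.59 35235 [319. 259.] (array([552.1,  19.6]), array([64., 96.], dtype=float32), np.float32(97.6)) z [111.4 112.3 113.1]
board_black 0.71 369 [402. 212.] (array([614.1,  19.4]), array([ 5. , 57.3], dtype=float32), np.float32(97.2)) z [5.4 6.6 7.7]
```

View pics/w18.png

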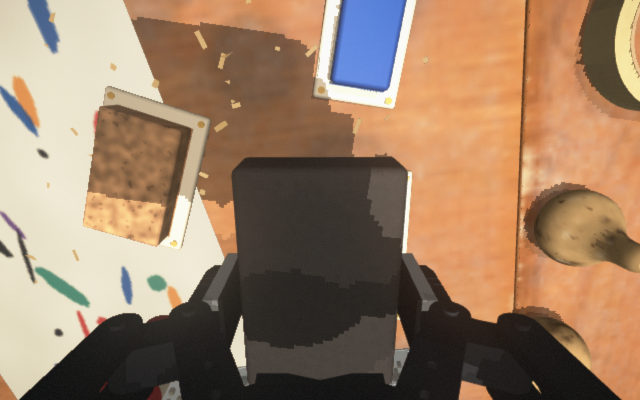

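send_rows --increments '[1.5,-2,0,0,0.3,2.6,-3.2,-1,0,0.3,2.6,-3.2,-4,0,0.3,2.6,-3.2,-6,0,0.3,2.6,-3.2,-6.8,0,0.3,2.6,-3.2,-6.8,0,0.3,2.6,-3.2,-6.8,0,0.3,2.6,-3.2,-6.8,0,0.3]'

```text
time: 26.3
tool_pos: [579.9, -12.0, 46.9]
orientation: [-1.562, -0.116, 0.099]
force: [-0.4, 0.8, -1.3]
grip_width: 63.2
```

```bash
python3 - <<'E'
from h import *
im=wcap('w19.png')
find(im,'black_block',44,tol=10)
find(im,'board_black',6.5,k=2)
im=cap('top','t19.png'); find(im,'board_black',6,'top');find(im,'cork_block',26,'top');find(im,'board_cork',6,'top')
E
```

```text
t 26.3 tcp [579.9 -12.   46.9] jaw 7.85 down [ 0.01   0.006 -1.   ] F [-0.4  0.8 -1.3] w 63.2
black_block 0.2 3323 [328.  14.]  z [5.3 6.6 7.5]
board_black 0.98 4746 [310. 145.] (array([571. ,  36.4]), array([16.6, 82.7], dtype=float32), np.float32(9.4)) z [5.5 6.6 7.5]
board_black 0.86 315 [348. 205.] (array([565.6,  32.7]), array([43. , 90.7], dtype=float32), np.float32(35.5)) z [3.  5.3 7.7]
cork_block 0.57 1021 [354. 261.] (array([437.4,  25.8]), array([47.9, 78. ], dtype=float32), np.float32(79.4)) z [23.  25.2 27.2]
board_cork 0.65 381 [350. 204.] (array([575.7,  21.2]), array([50.2, 85.5], dtype=float32), np.float32(10.7)) z [2.  5.2 8. ]
```

View pics/w19.png

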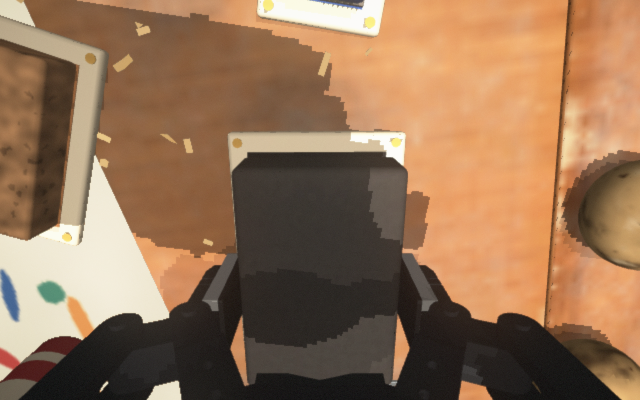

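send_rows --increments '[-0.1,-0.06,-0.6,0.2,0.3,-0.1,-0.06,-1.1,0.2,0.3,-0.1,-0.06,-1.1,0.2,0.3,-0.1,-0.06,-1.1,0.2,0.3,-0.1,-0.06,-1.1,0.2,0.3,-0.1,-0.06,-1.1,0.2,0.3,-0.1,-0.06,-1.1,0.2,0.3,-0.1,-0.06,-1.1,0.2,0.3]'

```text
time: 27.45
tool_pos: [578.2, -12.8, 35.2]
orientation: [-1.562, -0.118, 0.103]
force: [-0.8, -0.8, -0.9]
grip_width: 63.0
```

```bash
python3 - <<'E'
from h import *
im=wcap('w20.png')
find(im,'black_block',33,tol=10,k=2)
find(im,'board_black',6.5,k=2)
P=cloud(im); z=P[...,2]
m=((z>32)&(z<37)); m[:, :225]=0; m[:,415:]=0
print('blk',rect(P[m]), np.median(z[m]))
E
```

```text
t 27.45 tcp [578.2 -12.8  35.2] jaw 8.04 down [ 0.009  0.006 -1.   ] F [-0.8 -0.8 -0.9] w 63.0
black_block 0.65 35474 [319. 259.] (array([577.3, -11.5]), array([67.4, 96.6], dtype=float32), np.float32(99.3)) z [33.6 34.6 35.3]
board_black 0.92 5801 [328. 150.] (array([578.6, -13.2]), array([ 82.2, 115.5], dtype=float32), np.float32(97.9)) z [5.5 6.6 7.4]
blk (array([577.5, -12.1]), array([74. , 96.7], dtype=float32), np.float32(98.1)) 34.630075757989495
```

View pics/w20.png

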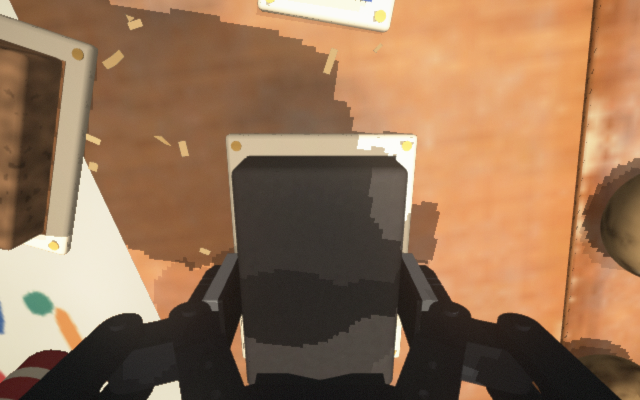

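send_rows --increments '[0.1,0,-0.2,0,0.3,0.1,0,-0.37,0,0.3,0.1,0,-0.37,0,0.3,0.1,0,-0.37,0,0.3,0.1,0,-0.37,0,0.3,0.1,0,-0.37,0,0.9,0.1,0,-0.37,0,1,0.1,0,-0.37,0,1]'

```text
time: 28.4
tool_pos: [579.2, -12.8, 31.5]
orientation: [-1.562, -0.118, 0.103]
force: [0.8, 0.5, 0.4]
grip_width: 85.5
```

send_rows --increments '[0,0,0,0,1,0,0,3,0,1,0,0,7,0,1,0,0,11,0,1,-1,-4,14,0,1,-2,-8,16,0,1,-2,-8,16,0,1,-2,-8,16,0,1]'

```text
time: 29.2
tool_pos: [559.4, -93.5, 192.1]
orientation: [-1.562, -0.117, 0.1]
force: [-0.2, 0.3, -1.0]
grip_width: 85.4
```

```bash
python3 - <<'E'
from h import *
im=wcap('w21.png')
for n,h in (('pink',18),('blue',24),('cork',26),('black',30)):
    find(im,'pink_eraser' if n=='pink' else n+'_block',h); find(im,'board_'+n,6.5)
cap('top','t21.png')
E
```

```text
t 29.2 tcp [559.4 -93.5 192.1] jaw 7.92 down [ 0.011  0.007 -1.   ] F [-0.2  0.3 -1. ] w 85.4
pink_eraser 0.17 4110 [172. 185.] (array([459.8, -95.4]), array([13.1, 35.6], dtype=float32), np.float32(128.7)) z [ 31.2  76.2 105.1]
cork_block 0.59 4398 [173.  30.] (array([433.9,  10. ]), array([48.7, 48.9], dtype=float32), np.float32(170.3)) z [23.3 26.5 27.6]
board_cork 0.59 1906 [207.  55.] (array([434.1,   9.1]), array([65.3, 66. ], dtype=float32), np.float32(79.4)) z [5.4 6.6 7.6]
black_block 0.95 11171 [356.  80.] (array([578.6, -13.6]), array([64.2, 97.5], dtype=float32), np.float32(98.0)) z [29.6 30.7 31.6]
board_black 0.87 3506 [310.  76.] (array([578.1, -13.5]), array([ 82.9, 116. ], dtype=float32), np.float32(97.9)) z [5.4 6.6 7.6]
```

View pics/w21.png

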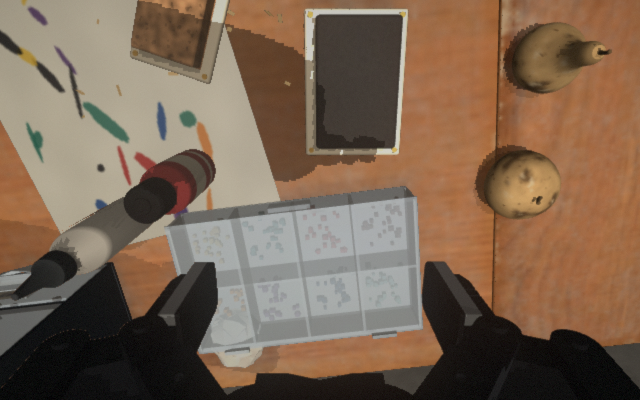

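View pics/t21.png

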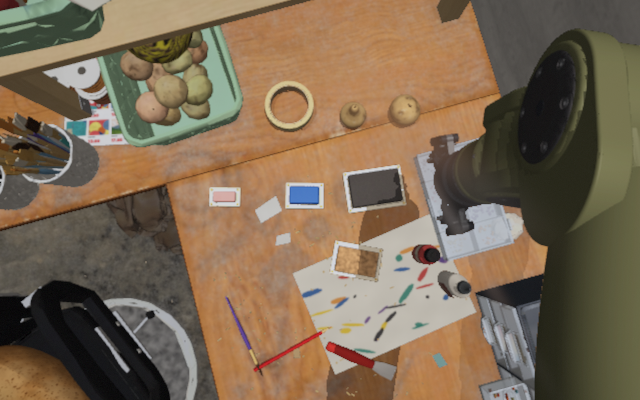

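```bash
python3 - <<'E'
from h import *
st(); im=cap('top')
for n,h in (('pink',18),('blue',24),('cork',26),('black',30)):
    for q,z in (('pink_eraser' if n=='pink' else n+'_block',h),('board_'+n,6)):
        r=bot.silhouettes('top',q)
        if r:
            v,u=np.nonzero(r[0]['region']); print(q,round(r[0]['conf'],2),rect(back(im,np.c_[u,v],z=z)))
for q in('red_bottle','pear_gourd'): print(q,[np.round(r['pixel']) for r in bot.silhouettes('top',q)[:1]])
E
```

```text
t 29.7 tcp [559.1 -92.3 191.2] jaw 8.08 down [ 0.009  0.007 -1.   ] F [ 0.3  0.5 -0.7] w 85.2
pink_eraser 0.77 (array([564.7, 281.8]), array([19.7, 43.3], dtype=float32), np.float32(89.6))
board_pink 0.8 (array([565.8, 284.1]), array([35.9, 60.2], dtype=float32), np.float32(89.6))
blue_block 0.97 (array([566. , 125.9]), array([33.2, 56.5], dtype=float32), np.float32(89.6))
board_blue 0.89 (array([567.6, 126.6]), array([52.6, 78.4], dtype=float32), np.float32(87.4))
board_cork 0.75 (array([437.1,  25.6]), array([66.8, 95.6], dtype=float32), np.float32(79.4))
black_block 0.78 (array([579. , -10.9]), array([64.4, 98.7], dtype=float32), np.float32(98.7))
board_black 0.86 (array([580.9, -12.5]), array([ 85.6, 118.7], dtype=float32), np.float32(97.8))
red_bottle []
pear_gourd [array([305., 193.])]
```

send_rows --increments '[0,4.5,0,-1,0.6,0,9,0,-2,0.6,0,13.5,0,-4,0.6,0,18,0,-6,0.6,0,22.5,0,-8,0.6,0.3,27,0,-8.5,0.6,0.5,31.5,0,-8.5,0.6,0.5,35.5,0,-8.5,0.6]'

```text
time: 31.05
tool_pos: [564.1, 264.5, 191.7]
orientation: [-1.565, -0.002, -0.014]
force: [0.3, -0.2, 0.0]
grip_width: 51.1
```

send_rows --increments '[0,0,-6,0,0.6,0,0,-6,0,0.6,0,0,-6,0,0.6,0,0,-6,0,0.6,0,0,-6,0,0.6,0,0,-6,0,0.6,0,0,-6,0,0.6,0,0,-6,0,0.6]'

```text
time: 31.85
tool_pos: [564.6, 264.4, 132.4]
orientation: [-1.565, -0.003, -0.015]
force: [1.0, 0.9, 0.7]
grip_width: 50.7
```

```bash
python3 - <<'E'
from h import *
im=wcap('w22.png')
find(im,'pink_eraser',18,tol=3); find(im,'board_pink',6.5,tol=2)
find(im,'blue_block',24,tol=3); find(im,'board_blue',6.5)
E
```

```text
t 31.85 tcp [564.6 264.4 132.4] jaw -0.46 down [ 0.012  0.006 -1.   ] F [1.  0.9 0.7] w 50.7
pink_eraser 0.91 1871 [317. 170.] (array([563.9, 283.5]), array([19.8, 43.2], dtype=float32), np.float32(88.7)) z [17.  18.5 19.5]
board_pink 0.65 2665 [332. 166.] (array([564.2, 283.9]), array([37.9, 61.9], dtype=float32), np.float32(89.1)) z [5.7 6.7 7.6]
blue_block 0.95 2310 [321. 346.] (array([565.8, 134.7]), array([34.2, 41.9], dtype=float32), np.float32(90.6)) z [14.  24.4 25.4]
board_blue 0.88 1750 [325. 323.] (array([565.9, 132.5]), array([52.1, 62.4], dtype=float32), np.float32(89.1)) z [4.8 6.6 7.5]
```

View pics/w22.png

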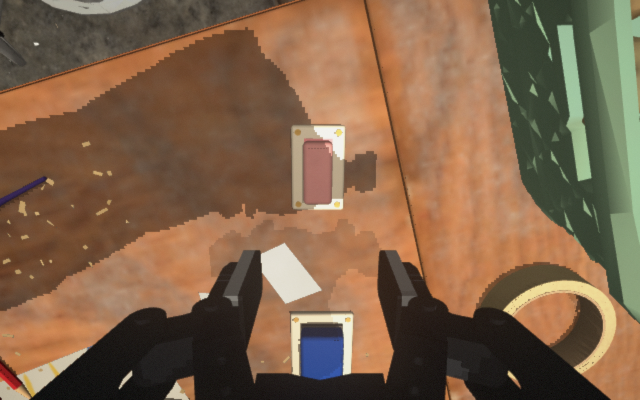

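```bash
python3 -c "
from h import *
st(); print(bot.job_done())"
```

```text
t 32.1 tcp [564.1 264.5 131.7] jaw -0.43 down [ 0.011  0.005 -1.   ] F [-1.1 -0.1 -0.2] w 51.3
the job is handed in; nothing more can be done
None
```

I took the pile apart in the order asked (eraser, blue sander, cork, black block) and set each piece upright on its own board. I handed the job in at 32 s, with the gripper open and clear of everything.

**Placement checks from the wrist camera:**

| Piece | Off board centre | Angle difference |
|---|---|---|
| Pink eraser | about 0.5 mm | 0.4° |
| Blue sander | about 0.5 mm, from comparing several views | about 0° |
| Black block | about 0.5 mm | about 0.1° |
| Cork block | about 1 mm | about 0.4° |

The cork figure is less certain, because no view showed both the piece and its board fully after release.

**Checks that disagreed or failed:**
- **Eraser:** earlier wrist views put it 1.3–2 mm off, and the coarser top camera about 2.5 mm. A last, closer wrist view gave the 0.5 mm.
- **Blue sander and black block:** the top camera put them about 1.8 and 2.5 mm off.
- **Bottle and gourd:** in the last top picture the network did not find the red bottle and marked the wrong thing as the gourd. By eye, both stood at the same spots in the picture as at the start, and nothing touched them.

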